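Clear the tumbler and turn the dish to the gauge

TASK

On the banding wheel sits a white dish with one handle, and a tumbler stands in the way between the wheel and its pointer gauge. First move that tumbler, upright, well onto the square wooden board and let go; then push the dish's handle round until it points straight at the pin of the gauge, leaving the bowl, the mug and the other tumbler where they are.

Things in the scene. Friction and masses are not known exactly. Their poses are not given: they have to be found in the camera images.
- wheel: Fixed banding wheel (potter's turntable) and its gauge; place and yaw vary. Origin on the wheel's axis at table height, z up, x axis from the wheel's axis to the gauge. Round aluminium head 200 mm across, z 58 to 72 mm. The gauge, also fixed, is a post at x = 226 mm, 124 mm tall, base 54 mm across, with a 10 mm level pin at z = 98 mm that points at the axis and ends at x = 190 mm
- dish (a joint): Angle (rad) of the turning head and the white dish held on it by pads: 0 when the dish's handle points at the gauge, growing clockwise seen from above. Starts at 1.0 to 2.9; turns freely past 0. Stiff (0.12 N m, about 1 N at the handle); stops within about 2 degrees when no longer pushed. Dish: 168 mm across the rim, rim 110 mm above the table
- handle_tip (a point): Centre of the outer end of the dish's handle, 185 mm from the wheel's axis, 98 mm above the table. The handle is one straight radial bar with a rounded end, 24 mm wide, 16 mm thick (z 90 to 106 mm), clear of the dish from 85 to 185 mm from the axis
- mark (a point): Fixed point just off the gauge pin's end, on the wheel's x axis at 185 mm from the axis and 98 mm up: where the centre of the handle's end must be
- tumbler: Loose terracotta tumbler in the way: plain, no handle, open top, 115 mm tall, 54 mm across the foot, 60 mm across the rim, wall 4 mm, 0.15 to 0.31 kg. Origin at the centre of its underside, z up. Starts on the table near the mark, 138 to 153 mm from the wheel's axis and within 28 mm of the line to the gauge, in the handle's path
- board: Fixed square wooden board, 150 x 150 mm, 12 mm thick (top at 12 mm), lying on the table to the left or right of the wheel. Origin at the centre of its underside, axes along its edges
- bowl: Bystander: loose terracotta bowl, 124 mm across, 50 mm tall, on the other side of the wheel from the board. Origin at the centre of its underside
- mug: Bystander: loose terracotta mug with a handle, 76 mm across, 85 mm tall, far right. Origin at the centre of its underside
- spare: Bystander: second tumbler, same as the first, standing far left well outside the handle's circle. Origin at the centre of its underside
There are look-alikes about, which are no part of the job. What is meant by the board is not green, and is the larger of those in its own colour.

How it is judged:
By the outcome, as a careful person would: the job done as asked, in the order asked, and still so for the second after the job is handed in, with the robot touching nothing.
It also fails if it takes over 64 s, if anything falls off the work surface, if the arm or the gripper's body presses on something with over 40 N, if the wrist force passes 120 N, or if a joint passes its speed limit or range.

ROBOT

A 6-joint arm with a two-finger parallel gripper is mounted at the origin on the work surface. World frame = base frame: x ahead of the robot, y to its left, z up, the work surface at z = 0. Lengths are in m, angles in rad, forces in N, time in s.
With the tool pointing down it reaches from about 0.275 to 0.825 m from the base axis. Payload 4.9 kg.
Tool frame: the origin (TCP) lies midway between the tips of the shut fingers; the grasp point (between the pads) lies 19 mm behind it (bot.grip_depth is the distance from the TCP to the grasp point, in m); z points along the fingers, y is the line along which they close (so a half turn about z gives the same grasp; the last joint's range is limited). The gripper opens to 85 mm and grips with 20 to 120 N. Pads are 22 mm wide; open, the fingers measure 114 mm over their backs; the gripper's body (76 mm by 85 mm) begins 54 mm behind the grasp point. The pads swing forward as they close: fully open they stand 13 mm farther back than shut.
Start: joints at [1.029, 0.326, -0.193, 1.052, 0, 1.437], TCP at [0.218, 0.505, 0.231] pointing down, gripper open.
Joint ranges: [-2.65, 2.65], [-0.97, 1.79], [-1.3, 1.35], [-1.93, 2.1], [-1.47, 1.37], [-3.14, 3.14]. Speed limits (rad/s): [2.57, 2.57, 3.14, 3.14, 3.14, 3.14].

INTERFACE

Orientations are given as a unit quaternion [w, x, y, z].
In Python, from cell import bot gives the robot as it stands. Calls block until the motion is done:
- bot.move_pose(position, orientation): joint-space move of the TCP to a pose.
- bot.move_linear(position, speed=0.15, rotation=None, until_force=None): straight line of the TCP; rotation=None keeps the orientation; speed is the mean speed in m/s. With until_force (N) it stops when the force on the tool has changed by that much, and returns True; else False.
- bot.goto_joints(angles): joint-space move.
- bot.set_gripper(opening, grasp_force=None): opening from 0.0 (shut) to 1.0 (fully open); grasp_force is the grip in N (None keeps the last); returns when the fingers have stopped.
- bot.wait(seconds).
- bot.solve_ik(position, orientation): joint angles nearest the present ones, or None.
- bot.camera(name): name is "side" or "top"; returns the picture (420x560x3 uint8, red, green, blue); there is no depth.
- bot.calibration(name): a dict with "mtx" (3x3 intrinsics, pixels), "extrinsics" (4x4, takes a point from world to camera coordinates). Camera axes: x right, y down, z forward; pixel columns grow to the right and rows downward; lengths in m; the calibration is good to about 2 mm. A picture is of the moment at which its call begins. calibration takes no time and is no camera call.
A pose or a line that the arm cannot do raises bot.PlanningError and nothing moves.
- bot.close_job(): hands the job in; it is judged then, once.
Trained networks look in the newest picture that a camera, given by its name, has taken for a name from the list of things; names that differ only in an ending like _2 or _b are one class to them, and where a whole thing is asked for, a point or a joint stands for the part that bears it (a point fixed in the world has none). Each returns a list of dicts, best first, with "confidence" (0 to 1); they miss things now and then, are a little off and sometimes report something else, mostly with a low value. They report only what shows in the picture. A call takes as long as a camera call. They do not tell look-alikes from the thing itself.
- bot.search_frame(camera, thing): "bbox" ([left, top, width, height] in pixels, round what is visible of it).
Readings, each from a call of its own:
- bot.read_clock(): time.
- bot.read_joint_positions(): joint angles.
- bot.read_joint_vel(): joint speeds.
- bot.read_joint_efforts(): joint torques, N m.
- bot.read_position(): TCP position.
- bot.read_tool_rot(): TCP orientation.
- bot.read_ft_force(): force on the tool from outside, world axes, zero at the start.
- bot.read_moment(): the same for the moment, N m.
- bot.read_gripper_width(): opening from 0.0 (shut) to 1.0 (fully open).
- bot.read_finger_force(): force on a finger pad.
Only numpy, scipy, OpenCV 4.12 (cv2) and the standard library are available. Lean on these libraries where they do the work, as an engineer would, in place of code of your own. Each camera call takes 0.05 s, during which the arm holds its last target. There are 200 camera calls.

## Working session

There is one attempt and no reset: what is moved stays moved. The work goes in short steps, each a Python script; the robot and the scene stay as the last script left them, time stands still between calls to the robot, and variables do not carry over. Pictures are saved under pics/ and viewed, at most 10 in all, crops included, and the job is handed in when it is done.

```bash
mkdir -p pics; python3 - <<'E'
from cell import bot
import cv2,numpy as np
for n in("top","side"):
    im=bot.camera(n); cv2.imwrite(f"pics/{n}0.png",cv2.cvtColor(im,cv2.COLOR_RGB2BGR))
    c=bot.calibration(n); print(n,np.round(c["mtx"],1).tolist(),np.round(c["extrinsics"],4).tolist())
    for t in("wheel","dish","tumbler","board","bowl","mug","handle_tip"):
        print(t,[(np.round(d["bbox"],0).tolist(),round(d["confidence"],2)) for d in bot.search_frame(n,t)])
print(bot.read_clock())
E
```

```text
top [[434.5, 0.0, 274.4], [0.0, 434.5, 209.6], [0.0, 0.0, 1.0]] [[-0.0261, -0.9997, 0.0, -0.0661], [-0.9913, 0.0259, -0.1287, 0.5148], [0.1286, -0.0034, -0.9917, 1.3724], [0.0, 0.0, 0.0, 1.0]]
wheel [([195.0, 167.0, 86.0, 110.0], 0.67)]
dish [([333.0, 194.0, 53.0, 44.0], 0.71), ([191.0, 165.0, 84.0, 66.0], 0.7)]
tumbler [([238.0, 234.0, 20.0, 19.0], 0.75), ([192.0, 166.0, 83.0, 63.0], 0.58)]
board [([392.0, 242.0, 55.0, 54.0], 0.91), ([334.0, 192.0, 54.0, 50.0], 0.59)]
bowl [([194.0, 166.0, 82.0, 63.0], 0.58), ([112.0, 202.0, 36.0, 34.0], 0.56)]
mug [([318.0, 135.0, 35.0, 29.0], 0.82), ([239.0, 235.0, 20.0, 20.0], 0.38), ([193.0, 164.0, 82.0, 66.0], 0.35)]
handle_tip [([193.0, 166.0, 84.0, 64.0], 0.91)]
side [[532.4, 0.0, 275.2], [0.0, 532.4, 210.3], [0.0, 0.0, 1.0]] [[0.7866, -0.6171, -0.0198, -0.443], [-0.3497, -0.4189, -0.838, 0.2124], [0.5088, 0.6661, -0.5454, 1.5138], [0.0, 0.0, 0.0, 1.0]]
wheel [([212.0, 163.0, 86.0, 88.0], 0.69)]
dish [([242.0, 162.0, 58.0, 55.0], 0.78)]
tumbler [([230.0, 198.0, 18.0, 38.0], 0.9), ([356.0, 210.0, 25.0, 34.0], 0.48)]
board [([236.0, 256.0, 45.0, 33.0], 0.88), ([291.0, 315.0, 84.0, 61.0], 0.74), ([298.0, 255.0, 70.0, 46.0], 0.6)]
bowl [([181.0, 158.0, 36.0, 22.0], 0.69)]
mug [([358.0, 209.0, 20.0, 36.0], 0.78)]
handle_tip [([245.0, 164.0, 58.0, 51.0], 0.76)]
0.8
```

View pics/top0.png

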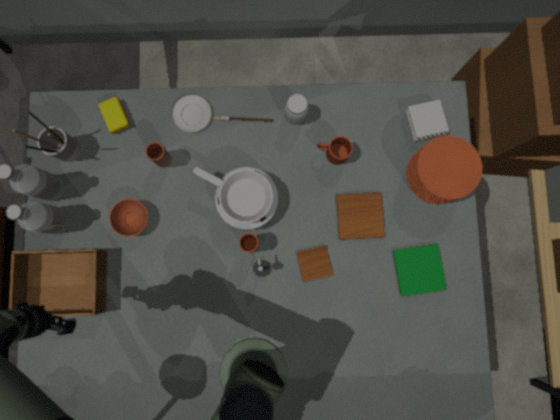

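View pics/side0.png

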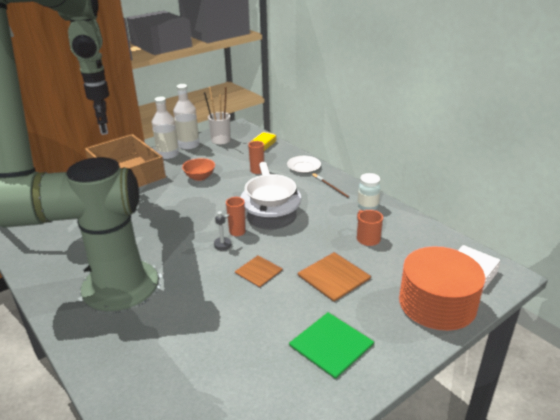

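The top view shows the dish at about (247,197) with its handle tip near (197,171), the tumbler in the way at (249,242), and the gauge at (262,267). The larger wooden board is at (361,216), the small look-alike at (315,264), the bowl at (129,217), the spare at (156,153) and the mug at (338,150). I'll turn these into positions and check them with an overlay.

```bash
cat > h.py <<'E'
from cell import bot
import cv2,numpy as np
def pix2w(cam,uv,z):
    c=bot.calibration(cam);K=np.array(c["mtx"]);E=np.array(c["extrinsics"]);R,t=E[:3,:3],E[:3,3]
    d=R.T@np.linalg.solve(K,[uv[0],uv[1],1]);o=-R.T@t
    return (o+d*(z-o[2])/d[2])[:2]
def proj(cam,P):
    c=bot.calibration(cam);E=np.array(c["extrinsics"])
    return cv2.projectPoints(np.array(P,float).reshape(-1,1,3),cv2.Rodrigues(E[:3,:3])[0],E[:3,3],np.array(c["mtx"]),None)[0][:,0]
def circ(c,r,z): a=np.linspace(0,2*np.pi,60);return np.c_[c[0]+r*np.cos(a),c[1]+r*np.sin(a),0*a+z]
def overlay(cam,src,curves,dst,box,s):
    im=cv2.imread(src);x0,y0,w,h=box
    im=cv2.resize(im[y0:y0+h,x0:x0+w],None,fx=s,fy=s,interpolation=cv2.INTER_CUBIC)
    for P in curves:
        q=((proj(cam,P)-[x0,y0]+.5)*s).astype(int);cv2.polylines(im,[q.reshape(-1,1,2)],False,(0,255,255),1)
    cv2.imwrite(dst,im)
E
cat > m.py <<'E'
from h import *
im=cv2.cvtColor(cv2.imread("pics/top0.png"),cv2.COLOR_BGR2HSV)
def blob(lo,hi,box):
    x,y,w,h=box;m=cv2.inRange(im[y:y+h,x:x+w],lo,hi);n,l,s,c=cv2.connectedComponentsWithStats(m)
    i=1+np.argmax(s[1:,4]);return c[i]+[x,y],s[i],[(p+[x,y]) for p in [np.argwhere(l==i)[:,::-1]]][0]
# board
c,s,p=blob((3,100,50),(25,255,255),(325,180,75,70));w=np.array([pix2w("top",q,.012) for q in p],np.float32)*1000
r=cv2.minAreaRect(w);print("board",r)
c,s,p=blob((0,100,30),(20,255,255),(235,228,30,28));print("tumbler px",c,s)
print("tumbler rim",pix2w("top",c,.115), "mid",pix2w("top",c,.1))
c,s,p=blob((0,0,120),(180,70,255),(190,160,95,75));print("white",c,s)
for n,uv,z in(("dish",(247,197),.11),("htip",(197,171),.098),("post",(262,264),.12),("base",(262,269),0.005),("spare",(156,152),.115),("mug",(340,149),.085),("bowl",(129,216),.05)):print(n,np.round(pix2w("top",uv,z),3))
E
python3 m.py
```

```text
board ((489.9190673828125, -359.8212890625), (147.8656005859375, 148.84449768066406), 1.3997528553009033)
tumbler px [248.63636364 242.22727273] [  4   5  20  20 308]
tumbler rim [0.40523727 0.00104412] mid [0.40607414 0.00191043]
white [242.70268139 195.37933754] [   3    7   80   62 2536]
dish [0.544 0.004]
htip [0.632 0.159]
post [ 0.339 -0.038]
base [ 0.324 -0.034]
spare [0.692 0.283]
mug [ 0.695 -0.292]
bowl [0.502 0.385]
```

```bash
cat > ov.py <<'E'
from h import *
import sys
W=np.array([float(sys.argv[1]),float(sys.argv[2])]);g=np.radians(float(sys.argv[3]));th=np.radians(float(sys.argv[4]));T=[float(sys.argv[5]),float(sys.argv[6])]
d=lambda a:np.array([np.cos(a),np.sin(a)]);n=lambda a:np.array([-np.sin(a),np.cos(a)])
G=W+.226*d(g);h=g-th
C=[circ(W,.084,.11),circ(W,.1,.072),circ(G,.027,0.0),[[*G,0.0],[*G,.124]],[[*(W+.19*d(g)),.098],[*G,.098]],circ(T,.03,.115),circ(T,.027,0)]
C+=[[[*(W+r*d(h)+s*n(h)),.106] for r,s in((.085,-.012),(.18,-.012),(.185,0),(.18,.012),(.085,.012))]]
overlay("top","pics/top0.png",C,"pics/a.png",(185,155,100,125),4.6)
overlay("side","pics/side0.png",C,"pics/b.png",(205,155,105,105),5.4)
a,b=cv2.imread("pics/a.png"),cv2.imread("pics/b.png");H=min(len(a),len(b))
cv2.imwrite(sys.argv[7],np.hstack([a[:575,:400],b[:575,:400]]) if 0 else cv2.resize(np.hstack([cv2.copyMakeBorder(x,0,580-len(x),0,0,0) for x in(a,b)]),None,fx=.78,fy=.78))
E
python3 ov.py 0.544 0.004 190 125 .404 .001 pics/ov1.png
```

```text
(no output)
```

View pics/ov1.png

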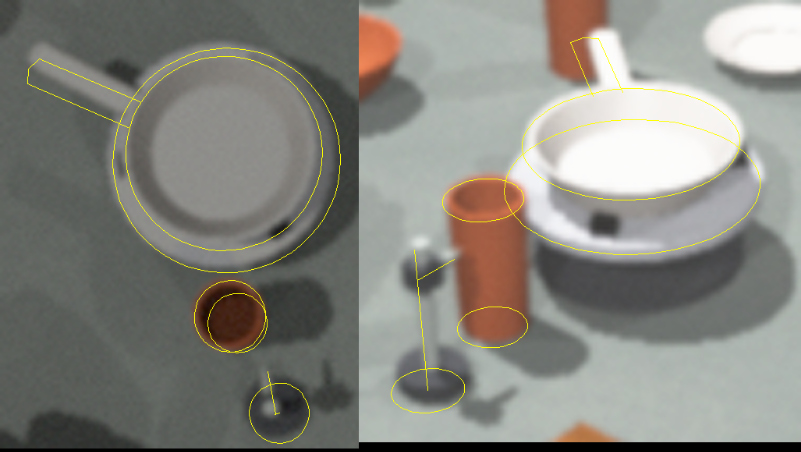

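The tumbler overlay fits. The dish, gauge and handle need shifts of about 5 mm, so I'll correct those and check once more.

```bash
python3 ov.py 0.548 0.0065 189.2 128.4 .405 .0025 pics/ov2.png
```

```text
(no output)
```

View pics/ov2.png

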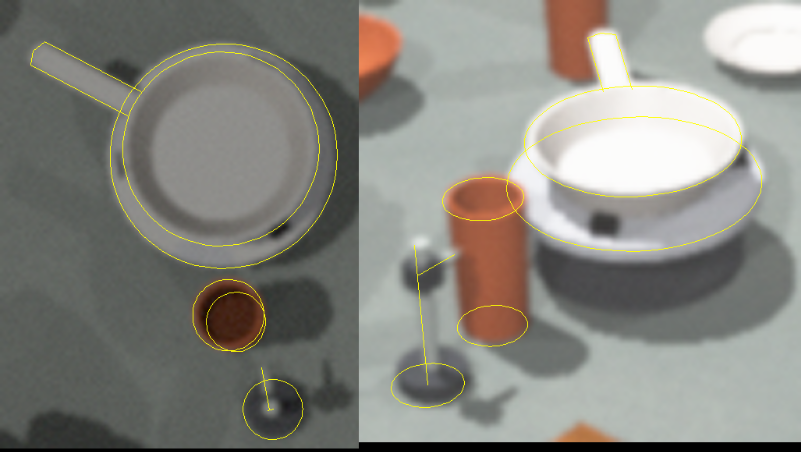

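The fit is now within about 3 mm everywhere. Next I pick up the tumbler, closing the fingers across the radial line so they clear both the dish and the pin.

```bash
python3 - <<'E'
from h import *
T=(.405,.0025);J=bot.read_joint_positions();print(bot.read_tool_rot())
best=None
for q in([0,1,0,0],[0,0,1,0]):
    j=bot.solve_ik([*T,.24],q);print(q,np.round(j,2) if j is not None else None)
    if j is not None and (best is None or abs(j[5])<abs(best[1][5])):best=(q,j)
q=best[0]
bot.move_pose([*T,.24],q)
im=bot.camera("side");cv2.imwrite("pics/side1.png",cv2.cvtColor(im,cv2.COLOR_RGB2BGR))
hit=bot.move_linear([*T,.066],.12,until_force=8);print("hit",hit,bot.read_position())
if not hit:
    bot.set_gripper(0.0,35);print("w",bot.read_gripper_width(),bot.read_finger_force())
    bot.move_linear([*T,.09],.06);print(bot.read_ft_force(),bot.read_gripper_width())
im=bot.camera("side");cv2.imwrite("pics/side2.png",cv2.resize(cv2.cvtColor(im,cv2.COLOR_RGB2BGR)[60:280,120:400],None,fx=2,fy=2))
print(q,bot.read_clock())
E
```

```text
[-4.59797481e-06  2.02508729e-01  9.79280458e-01 -7.15734102e-06]
[0, 1, 0, 0] [-0.18  0.05 -0.52  1.    0.    2.97]
[0, 0, 1, 0] [-0.18  0.05 -0.52  1.    0.   -0.18]
hit False [0.40550385 0.00241521 0.06645926]
w 0.6935735619275618 36.39016123037436
[-0.17448183 -0.79472269 -2.92292789] 0.6955305958846874
[0, 0, 1, 0] 5.35
```

View pics/side2.png

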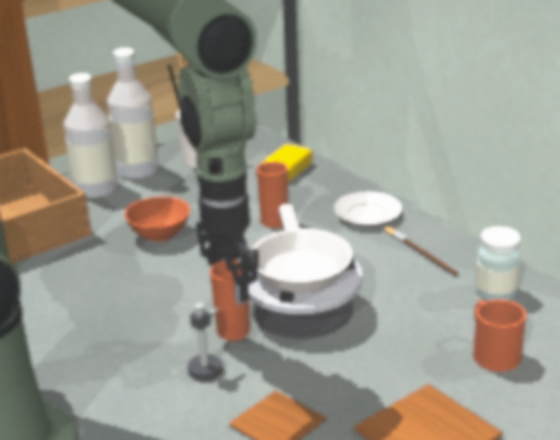

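The tumbler is gripped (a width of 0.69 is about 59 mm) and lifted upright at about (232,300) in the crop. Next I carry it to the board.

```bash
python3 - <<'E'
from h import *
B=(.490,-.360);T=(.405,.0025)
bot.move_linear([*T,.20],.15)
bot.move_linear([*B,.20],.22)
bot.move_linear([*B,.095],.15)
print(bot.move_linear([*B,.077],.03,until_force=4),bot.read_position(),bot.read_ft_force())
bot.set_gripper(1.0);bot.wait(.2)
bot.move_linear([*B,.24],.15)
for n in("top","side"):
    im=bot.camera(n);cv2.imwrite(f"pics/{n}3.png",cv2.cvtColor(im,cv2.COLOR_RGB2BGR))
b=cv2.imread("pics/top3.png");s=cv2.imread("pics/side3.png")
a=cv2.resize(b[155:285,185:395],None,fx=2.6,fy=2.6);e=cv2.resize(s[155:305,200:375],None,fx=1.9,fy=1.9)
print(a.shape,e.shape)
e=cv2.copyMakeBorder(e,0,0,0,a.shape[1]-e.shape[1],0);o=np.vstack([a,e[:600-len(a)]]);cv2.imwrite("pics/v3.png",o)
print(bot.read_clock())
E
```

```text
True [ 0.48989936 -0.35999061  0.07876157] [-0.31543599  0.99709407  4.25071738]
(338, 546, 3) (285, 332, 3)
11.3833
```

View pics/v3.png

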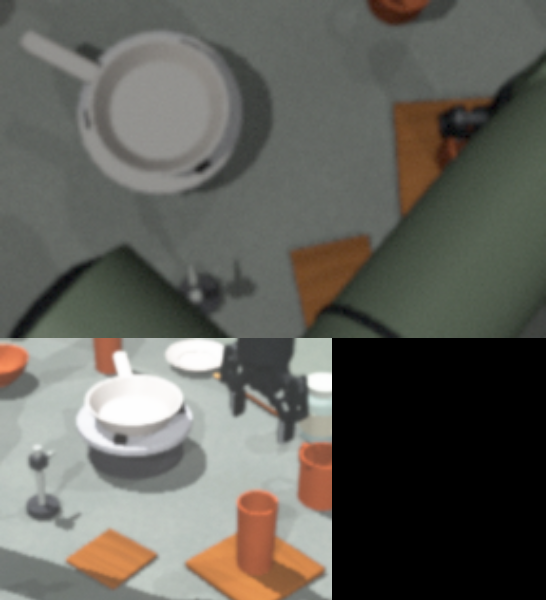

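The tumbler stands upright in the middle of the larger board, at side crop (257,535). The gauge pin now shows from (198,293) to (192,267) in the top crop. Next I straddle the handle, sweep it counter-clockwise to the gauge, and centre it by closing gently.

```bash
cat > push.py <<'E'
from h import *
from scipy.spatial.transform import Rotation as Ro
W=np.array([.548,.0065])
def pose(a,z,r=.14):
    b=np.radians(a-180);y=np.array([-np.sin(b),np.cos(b),0]);zz=np.array([0,0,-1.]);R=np.c_[np.cross(y,zz),y,zz]
    q=Ro.from_matrix(R).as_quat();q=[q[3],*q[:3]];t=np.radians(a)
    return [*(W+r*np.array([np.cos(t),np.sin(t)])),z],q
E
python3 - <<'E'
from push import *
p=pix2w("top",(258.4,257.3),.098);v=W-p;print("pin tip",p,np.hypot(*v),180+np.degrees(np.arctan2(v[1],v[0])))
p=pix2w("top",(260.8,267.2),.098);v=W-p;print("post",p,np.hypot(*v),180+np.degrees(np.arctan2(v[1],v[0])))
for a in(60.8,125,189.6):
    j=bot.solve_ik(*pose(a,.074));print(a,None if j is None else np.round(j,2))
p,q=pose(60.8,.24)
bot.set_gripper(.62);bot.move_pose(p,q)
p[2]=.074;hit=bot.move_linear(p,.12,until_force=6);print("hit",hit,bot.read_position())
if not hit:
    bot.set_gripper(.42,20);print(bot.read_gripper_width(),bot.read_finger_force(),bot.read_ft_force())
for n in("top","side"):
    im=bot.camera(n);cv2.imwrite(f"pics/{n}4.png",cv2.cvtColor(im,cv2.COLOR_RGB2BGR))
b=cv2.imread("pics/top4.png");s=cv2.imread("pics/side4.png")
cv2.imwrite("pics/v4.png",np.hstack([cv2.resize(b[150:290,180:290],None,fx=3.6,fy=3.6),cv2.resize(s[120:260,190:300],None,fx=3.6,fy=3.6)]))
print(bot.read_clock())
E
```

```text
pin tip [ 0.35963276 -0.02681311] 0.1912903059895889 190.02916822062886
post [ 0.3295983  -0.03345037] 0.22202552395732467 190.36602775857568
60.8 [ 0.09  0.61 -0.17  0.79  0.    2.17]
125 [ 0.1   0.38 -0.57  0.62  0.    1.06]
189.6 [-0.22  0.27 -0.75  0.55  0.   -0.39]
hit False [0.61697675 0.12875752 0.07483574]
0.4209651536394553 0.0 [ 0.14645279 -0.41978844  0.77208399]
16.225
```

View pics/v4.png

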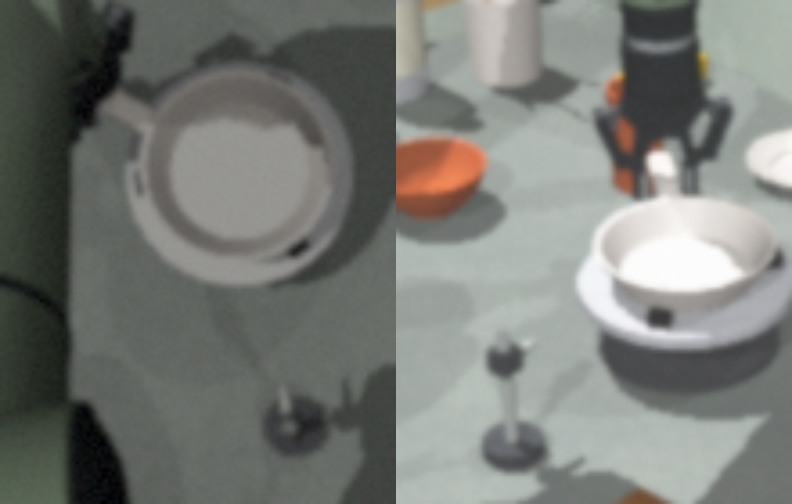

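The fingers straddle the handle at about (662,170) in the right crop and touch nothing. The pin direction comes out near 190°, so I'll sweep to that.

```bash
python3 - <<'E'
from push import *
g=190.0;fm=0
for a in np.linspace(60.8,g,14)[1:]:
    p,q=pose(a,.074);bot.move_linear(p,.07,rotation=q);f=np.linalg.norm(bot.read_ft_force());fm=max(fm,f)
print("fmax",fm,bot.read_clock(),bot.read_position())
bot.set_gripper(.2,20);print(bot.read_gripper_width()*85,bot.read_finger_force(),bot.read_ft_force())
bot.wait(.2);bot.set_gripper(.62);bot.wait(.2)
p[2]=.25;bot.move_linear(p,.2)
bot.move_pose([.40,.30,.28],q)
for n in("top","side"):
    im=bot.camera(n);cv2.imwrite(f"pics/{n}5.png",cv2.cvtColor(im,cv2.COLOR_RGB2BGR))
b=cv2.imread("pics/top5.png");s=cv2.imread("pics/side5.png")
cv2.imwrite("pics/v5.png",np.hstack([cv2.resize(b[180:280,215:290],None,fx=5.3,fy=5.3,interpolation=2),cv2.resize(s[160:260,210:285],None,fx=5.3,fy=5.3,interpolation=2)]))
print(bot.read_clock())
E
```

```text
fmax 0.95073467608887 22.725 [ 0.41005518 -0.01744432  0.07396365]
23.849599005666363 21.636359989643097 [0.01043145 1.18848331 0.98429978]
26.1167
```

View pics/v5.png

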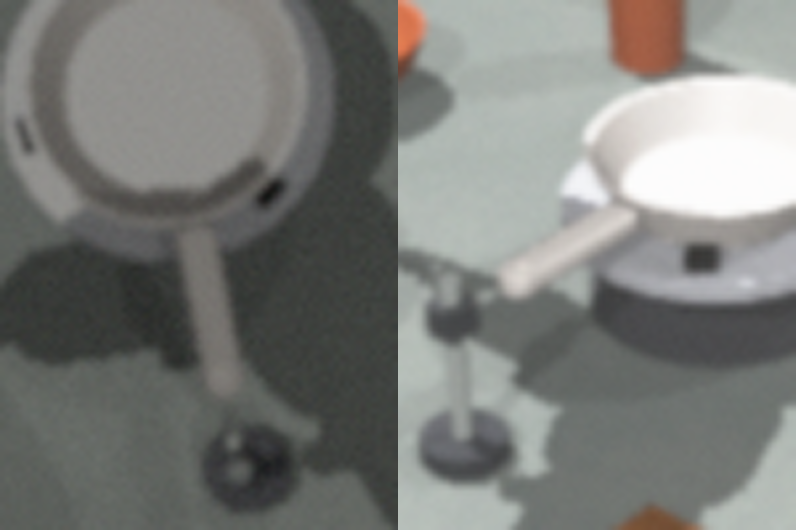

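The handle now points at the gauge. In the top crop its axis runs from (197,240) to (222,380), and the post is near (238,465). I'll check the remaining angle numerically in both views.

```bash
python3 - <<'E'
from push import *
def rep(n,cam,u,v,z):
    p=pix2w(cam,(u-.5,v-.5),z);d=W-p;print(n,cam,np.round(p,4),round(np.hypot(*d),4),round(180+np.degrees(np.arctan2(d[1],d[0])),2))
t=lambda x,y:(215+x/5.3,180+y/5.3);s=lambda x,y:(210+(x-397)/5.3,160+y/5.3)
rep("knob","side",*s(453,318),.098)
rep("tip","side",*s(512,283),.098)
rep("tip","top",*t(224,390),.106)
rep("baseTop","side",*s(466,440),.012)
rep("baseTop","top",*t(250,466),.012)
rep("posttop","top",*t(236,440),.124);rep("knob2","top",*t(238,467),.098)
# clean overlays at 5x of the ideal handle/gauge for g = 190
from h import *
d=lambda a:np.array([np.cos(a),np.sin(a)])
g=np.radians(190);G=W+.226*d(g)
C=[[[*(W+.085*d(g)),.106],[*(W+.185*d(g)),.106]],[[*(W+.19*d(g)),.098],[*G,.098]],[[*G,0],[*G,.124]],circ(G,.027,.0),circ(W,.084,.11)]
overlay("top","pics/top5.png",C,"pics/a.png",(225,215,50,75),8);overlay("side","pics/side5.png",C,"pics/b.png",(205,190,50,75),8)
cv2.imwrite("pics/v6.png",np.hstack([cv2.imread("pics/a.png"),cv2.imread("pics/b.png")]))
E
```

```text
knob side [ 0.3298 -0.0309] 0.2214 189.74
tip side [ 0.3762 -0.0224] 0.1742 189.55
tip top [ 0.3723 -0.0224] 0.1781 189.35
baseTop side [ 0.3304 -0.032 ] 0.221 190.04
baseTop top [ 0.3286 -0.0336] 0.223 190.35
posttop top [ 0.3436 -0.0293] 0.2075 189.93
knob2 top [ 0.3285 -0.0292] 0.2224 189.24
```

View pics/v6.png

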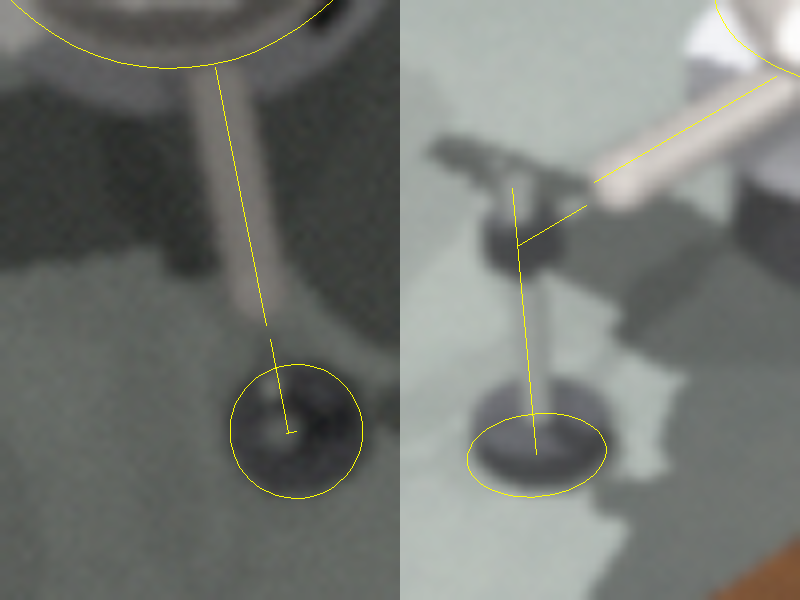

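In both views the handle axis and the pin are offset from the ideal line by the same pixel amount, about 8 of 8x-zoomed pixels in the top view. They are therefore collinear to within roughly 1°. Handing in.

```bash
python3 -c "
from cell import bot
print(bot.close_job(),bot.read_clock())"
```

```text
the job is handed in; nothing more can be done
the job is handed in; nothing more can be done
```

The job is handed in: the tumbler stands upright near the middle of the larger wooden board, and the dish's handle points at the gauge pin to within about 1° by my measurements. The arm never went near the bowl, mug or spare tumbler, and the last clock reading before hand-in was 26 s; no verdict was returned.

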